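# Centre the rubber stamp on its little stand

### The job

The rubber stamp was put down off-centre on its small round stand and could topple off. Nudge it with light pushes of the fingertips, sideways and low on its wooden block, until its block stands upright over the middle of the stand. Do not grip it, lift it, tip it or push it off, and leave the ink pad, the label roll and the packing tape where they are.

Things in the scene. Friction and masses are not known exactly. Their poses are not given: they have to be found in the camera images.
- rubber_stamp: Rubber stamp, 50 to 100 g: light wooden block 26 (its x) x 64 (y) x 17 mm high, red turned handle up its middle, at most 24.5 mm thick; 71 mm tall in all. Origin: centre of the block's underside, z up. Loose and upright on the stand, 12 to 19 mm off-centre, turned any way (stays free). Slides under 1 N pushed low on the block; tips if pushed at the handle. Over 8 N of contact is too rough.
- stand_top (a point): Centre of the flat top of the stamp stand, 45 mm above the counter, z up. The stand is fixed: dark steel foot 84 mm across and 7 mm high, 26 mm stem, round green-faced top 58 mm across without a rim, so a fingertip can move freely over and round it. Its turn about z means nothing.
- ink_pad: Closed red ink pad, 71 x 112 x 19 mm, loose on the counter; origin at the centre of its underside. To be left alone.
- label_roll: White roll of labels, 63 mm across, 41 mm high, loose on the counter; origin at the centre of its underside. To be left alone.
- packing_tape: Roll of brown packing tape lying flat, 96 mm across, 48 mm high, loose on the counter; origin at the centre of its underside. To be left alone.
Things that resemble listed ones, but are neither listed nor needed, are in the scene too. What is shaped like the rubber_stamp but green or purple is not meant.

How it is judged (in metres and radians):
At the end, for the whole second after the job is handed in: The middle of the stamp's block is within 5 mm of the middle of the stand, the stamp stands upright (within 3 degrees) and still on the stand's top (horizontal distance between rubber_stamp and stand_top below 0.005 m and z of rubber_stamp in the frame of stand_top between -0.003 and 0.003 m and angle between rubber_stamp's own z axis and vertical below 0.05 rad and linear speed of rubber_stamp below 0.01 m/s); the robot touches nothing.
It fails at once if the stamp is tipped by more than 20 degrees (angle between rubber_stamp's own z axis and vertical above 0.35 rad).
It fails at once if the stamp is lifted more than 10 mm off the stand (z of rubber_stamp in the frame of stand_top above 0.01 m).
It fails at once if the stamp falls off the stand (z of rubber_stamp in the frame of stand_top below -0.012 m).
It fails at once if the stamp is gripped or struck with more than 8 N (contact force between any of the fingers, the arm and rubber_stamp above 8 N).
It fails at once if the ink pad, the label roll or the packing tape is moved more than 10 mm (distance of any of ink_pad, label_roll, packing_tape from where it was at the start of the episode above 0.01 m).
It also fails if it takes over 58 s, if anything falls off the work surface, if the arm or the gripper's body presses on something with over 40 N, if the wrist force passes 120 N, or if a joint passes its speed limit or range.

### The arm

A 6-joint arm with a two-finger parallel gripper is mounted at the origin on a cart in front of the work surface, level with it; the furniture and walls round the work are solid. World frame = base frame: x ahead of the robot, y to its left, z up, the work surface at z = 0. Lengths are in m, angles in degrees, forces in N, time in s.
With the tool pointing down it reaches from about 0.3 to 0.75 m from the base axis. Payload 8.5 kg.
Tool frame: the origin (TCP) lies at the very end of the fingers, on their centre line; the grasp point (between the pads) lies 19 mm behind it; z points along the fingers, y is the line along which they close (so a half turn about z gives the same grasp; the last joint's range is limited). The gripper opens to 85 mm and grips with 20 to 120 N. Pads are 22 mm wide; open, the fingers measure 114 mm over their backs; the gripper's body (76 mm by 85 mm) begins 54 mm behind the grasp point. The pads swing forward as they close: fully open they stand 13 mm farther back than shut.
Start: joints at [51.263, 21.807, 74.336, -0, 83.858, -12.336], TCP at [0.245, 0.493, 0.231] pointing down, gripper open.
Joint ranges: [-178.18, 178.18], [-50.72, 133.34], [12.68, 142.11], [-81.47, 261.47], [9.98, 163.14], [-165.26, 165.26]. Speed limits (degrees/s): [136.94, 136.94, 180, 180, 180, 180].

### API

Orientations are given as a 3x3 rotation matrix whose columns are the frame's x, y, z axes.
In Python, from rig import observe, cams, ticket gives the robot as it stands.
- The arm moves only by the tool move_arm, never from a script. Its arguments are lists of equal length, an entry for each row: "jaw": the finger opening in cm, from 0 to 8.54; "dp": the shift along the tool's x, y, z in cm, a list of three; "turn": the turn, a rotation vector about the tool's x, y, z in rad, a list of three. In form: {"jaw": [jaw, ...], "dp": [[tx, ty, tz], ...], "turn": [[wx, wy, wz], ...]}. A call has 1 to 12 rows; each row shifts and turns the commanded pose from where the row before left it, along the tool's axes as they then stand; what a row does not reach is not made up. A row lasts 1/12 s, in which the tool goes at most 41.7 mm and 7.16 degrees, less where a joint would pass 70% of its speed; a pose out of reach is approached as far as the arm can. A call is refused whole if a number of a shift passes 4.17 or a number of a turn 0.125, either way. A call with a gripper value outside its range is refused whole. The fingers move at their own pace and stop on an object; "force" is the grip in N (left out, the last holds). Time passes only in rows, so rows that do not move let the fingers close. It gives the time, the measured TCP pose, the force, the opening and the grip force at its end, in the units of the state.
- observe(): the state, without advancing time (a new reading comes with each control period).
- cams.get_image(name): name is "side" or "top"; returns (picture, depth): 480x640x3 uint8, red, green, blue; 480x640 float32, m along the optical axis (not along the pixel's ray), 0 where there is no reading.
- cams.calibration(name): a dict with "vertical_fov" (degrees; the focal length in pixels is half the picture's height over the tangent of half this angle, whatever the lens; pixels are square), "cx", "cy" (the principal point, pixels), "view" (4x4, takes a point from world to camera coordinates). Camera axes: x right, y up, looking along -z (the intrinsics and any distortion apply to the point x, -y, -z); pixel columns grow to the right and rows downward; lengths in m; the calibration is good to about 2 mm. A picture is of the moment at which its call begins. calibration takes no time and is no camera call.
- ticket.close_job(): hands the job in; it is judged then, once.
Trained networks look in the newest picture that a camera, given by its name, has taken for a name from the list of things; names that differ only in an ending like _2 or _b are one class to them, and where a whole thing is asked for, a point or a joint stands for the part that bears it (a point fixed in the world has none). Each returns a list of dicts, best first, with "p" (0 to 1); they miss things now and then, are a little off and sometimes report something else, mostly with a low value. They report only what shows in the picture. A call takes as long as a camera call. They do not tell look-alikes from the thing itself.
- cams.spot_in(camera, query): "box" ([centre column, centre row, width, height] as shares, 0 to 1, of the picture: columns of its width, rows of its height, round what is visible of it).
- cams.outline_of(camera, query): "mask" (480x640 bool, what is visible of it) and "box" ([centre column, centre row, width, height] as shares, 0 to 1, of the picture: columns of its width, rows of its height, round what is visible of it).
- cams.mark_of(camera, query): "location" ([column, row] as shares, 0 to 1, of the picture: columns of its width, rows of its height: a listed point, or the origin of a listed thing).
The state is a dict: "time_s": time; "q": joint angles; "qvel": joint speeds; "joint_efforts": joint torques, N m; "position": TCP position; "tool_rot": TCP orientation; "ft_force": force on the tool from outside, world axes, zero at the start; "wrist_torque": the same for the moment, N m; "grip_width": finger opening in m; "gripper_force": force on a finger pad.
Only numpy, scipy, OpenCV 4.12 (cv2) and the standard library are available. Lean on these libraries where they do the work, as an engineer would, in place of code of your own. Each camera call takes 0.05 s, during which the arm holds its last target. There are 200 camera calls.

## Working session

There is one attempt and no reset: what is moved stays moved. The work goes in short steps, Python scripts to look and compute and a tool call to move; the robot and the scene stay as the last step left them, time stands still between calls to the robot, and variables do not carry over. Pictures are saved under pics/ and viewed, at most 10 in all, crops included, and the job is handed in when it is done.

Besides the shell and the picture viewer there is one more tool, called after "Request:" as name(argument=value, ...) on one line, values as JSON. move_arm: Moves the arm, as the interface text tells. Its arguments: {"type":"object","properties":{"jaw":{"type":"array","items":{"type":"number"}},"dp":{"type":"array","items":{"type":"array","items":{"type":"number"}}},"turn":{"type":"array","items":{"type":"array","items":{"type":"number"}}},"force":{"type":"number"}},"required":["jaw","dp","turn"]}

```bash
mkdir -p pics; cat > h.py <<'E'
import numpy as np, cv2
from rig import observe, cams, ticket
def shot(n,f=None):
    im,d=cams.get_image(n)
    if f: cv2.imwrite('pics/'+f,im[:,:,::-1])
    return im,d
def cal(n):
    c=cams.calibration(n); f=240/np.tan(np.radians(c['vertical_fov'])/2); return c,f
def world(n,u,v,d):
    c,f=cal(n); d=np.asarray(d,float)
    p=np.stack([(np.asarray(u)-c['cx'])/f*d,-(np.asarray(v)-c['cy'])/f*d,-d,np.ones_like(d)],-1)
    return (p@np.linalg.inv(np.array(c['view'])).T)[...,:3]
def cloud(n,d):
    v,u=np.mgrid[:480,:640]; return world(n,u,v,d)
E
python3 - <<'E'
from h import *
s=observe(); print(s['time_s'],s['position'],np.round(s['tool_rot'],3))
for n in('top','side'):
    im,d=shot(n,n+'0.png'); print({k:np.round(v,3) for k,v in cams.calibration(n).items()})
    for q in('rubber_stamp','stand_top'):
        for r in cams.mark_of(n,q): print(n,q,r['p'],np.array(r['location'])*[640,480])
E
```

```text
0.0 [0.2443847  0.49239734 0.2307209 ] [[-0.896  0.445 -0.001]
 [ 0.445  0.896 -0.001]
 [ 0.    -0.001 -1.   ]]
{'vertical_fov': np.float64(44.365), 'cx': np.float64(317.876), 'cy': np.float64(236.882), 'view': array([[-0.005, -1.   , -0.011,  0.091],
       [ 0.981, -0.007,  0.194, -0.596],
       [-0.194, -0.01 ,  0.981, -1.276],
       [ 0.   ,  0.   ,  0.   ,  1.   ]])}
top rubber_stamp 0.6 [343.232 273.12 ]
top rubber_stamp 0.59 [400.384 266.112]
top rubber_stamp 0.56 [292.288 305.616]
top stand_top 0.6 [344.576 267.504]
{'vertical_fov': np.float64(47.771), 'cx': np.float64(328.876), 'cy': np.float64(243.893), 'view': array([[-0.979, -0.203, -0.014,  0.6  ],
       [ 0.093, -0.512,  0.854, -0.084],
       [-0.181,  0.835,  0.52 , -0.966],
       [ 0.   ,  0.   ,  0.   ,  1.   ]])}
side rubber_stamp 0.86 [378.304 234.288]
side rubber_stamp 0.85 [377.472 250.176]
side rubber_stamp 0.85 [403.584 310.608]
side stand_top 0.61 [369.92  249.696]
```

View pics/top0.png

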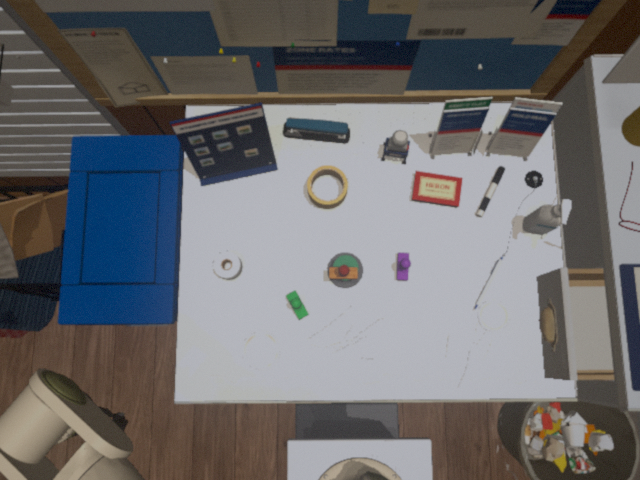

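View pics/side0.png

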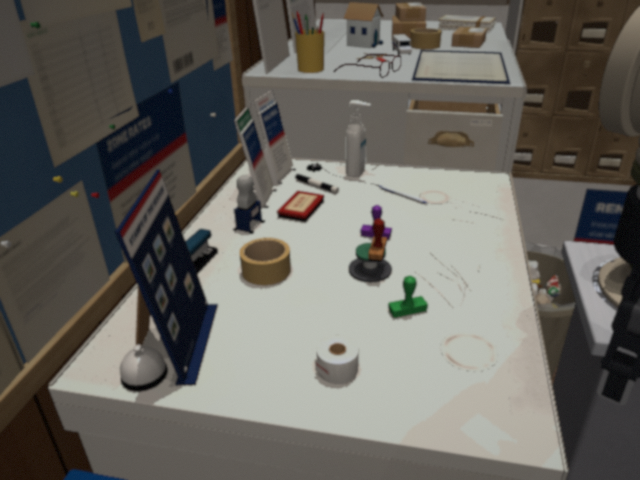

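Top view: the stamp (red/orange, about pixel (343,272)) sits on the robot-side edge of the green stand (345,268), with its long side along y. The purple and green decoys stand at (403,266) and (297,305). Next I'll measure with colour and depth.

```bash
cat >> h.py <<'E'
def plane(n,u,v,z):
    a=world(n,u,v,np.ones(np.shape(u))); c=np.linalg.inv(np.array(cal(n)[0]['view']))[:3,3]
    t=(z-c[2])/(a[...,2]-c[2]); return c+(a-c)*t[...,None]
def measure(f=None):
    im,d=shot('top',f); P=cloud('top',d)
    v,u=np.mgrid[:480,:640]; R=(abs(u-345)<32)&(abs(v-270)<32)
    h,s,val=[x.astype(int) for x in cv2.split(cv2.cvtColor(im,cv2.COLOR_RGB2HSV))]
    g=R&(h>50)&(h<95)&(s>70)&(val>40)
    o=R&(h>8)&(h<22)&(s>120)&(val>100)
    dk=R&(val<115)&(s<70)
    r=R&((h<=5)|(h>172))&(s>130)
    print('n',g.sum(),o.sum(),dk.sum(),r.sum(),'z',[np.round(np.median(P[m][:,2]),3) for m in(g,o,dk,r) if m.any()])
    out={}
    for nm,m,z in(('green',g,.045),('orange',o,.062),('foot',dk,.007),('red',r,.1)):
        if not m.any(): continue
        p=plane('top',u[m]*1.,v[m]*1.,z)[:,:2]; out[nm]=p
        print(nm,'mean',p.mean(0).round(4),'x',p[:,0].min().round(4),p[:,0].max().round(4),'y',p[:,1].min().round(4),p[:,1].max().round(4))
    if len(out.get('orange',[])):
        (c,sz,a)=cv2.minAreaRect(out['orange'].astype(np.float32)*1000); print('rect mm',c,sz,a)
    hull=lambda p:cv2.convexHull(p.astype(np.float32)*1000)
    for k in('green','foot'): print(k,'circle mm',cv2.minEnclosingCircle(hull(out[k])))
    return im
E
python3 - <<'E'
from h import *
im=measure()
c=cv2.resize(im[225:315,285:420],None,fx=5.5,fy=5.5,interpolation=cv2.INTER_CUBIC); cv2.imwrite('pics/c1.png',c[:,:,::-1])
E
```

```text
n 183 145 363 3 z [np.float64(0.045), np.float64(0.061), np.float64(0.007), np.float64(0.114)]
green mean [0.5432 0.0249] x 0.5314 0.5568 y -0.0007 0.0515
orange mean [0.5133 0.029 ] x 0.5041 0.5248 y 0.0027 0.061
foot mean [0.5203 0.0253] x 0.488 0.5656 y -0.0121 0.065
red mean [0.5177 0.0294] x 0.5169 0.5191 y 0.0286 0.0308
rect mm (514.4521484375, 31.816883087158203) (58.18154525756836, 20.26270294189453) 89.61674499511719
green circle mm ((534.992919921875, 25.387664794921875), 26.28860855102539)
foot circle mm ((528.0751953125, 27.154193878173828), 40.7933464050293)
```

View pics/c1.png

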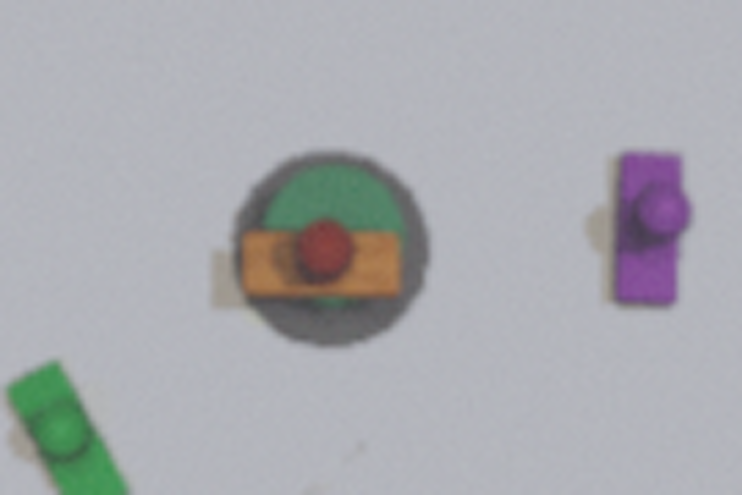

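The crop shows the block spanning cols 329–358 and rows 267–279. The foot is centred near (345,270), the green top near (345.2,267.2), and the block is turned hardly at all.

```bash
python3 - <<'E'
from h import *
f=lambda x,y,z:print(plane('top',np.array(285+(x+.5)/5.5-.5),np.array(225+(y+.5)/5.5-.5),z).round(4))
f(332,249,.007); f(334,235,.045); f(322,264,.062)
for p in((242,231),(402,231),(402,297),(242,297)): f(*p,.062)
# green arc circle fit, side cam check
im,d=shot('side',None); v,u=np.mgrid[:480,:640]; R=(abs(u-370)<30)&(abs(v-255)<32)
h,s,val=[x.astype(int) for x in cv2.split(cv2.cvtColor(im,cv2.COLOR_RGB2HSV))]
P=cloud('side',d)
for nm,m,z in(('green',R&(h>50)&(h<95)&(s>60),.045),('dark',R&(val<115)&(s<70)&(d>0),.007),('or',R&(h>8)&(h<22)&(s>120),.06)):
    p=plane('side',u[m]*1.,v[m]*1.,z)[:,:2]; print(nm,m.sum(),np.median(P[m],0).round(4),p.min(0).round(4),p.max(0).round(4))
c=cv2.resize(im[190:290,310:440],None,fx=5.5,fy=5.5,interpolation=cv2.INTER_CUBIC); cv2.imwrite('pics/c2.png',c[:,:,::-1])
E
```

```text
[0.528  0.0254 0.007 ]
[0.5285 0.0259 0.045 ]
[0.5142 0.0315 0.062 ]
[0.528  0.0639 0.062 ]
[ 0.5275 -0.0012  0.062 ]
[ 0.5005 -0.0007  0.062 ]
[0.501  0.0642 0.062 ]
green 164 [0.5402 0.0339 0.0436] [0.5271 0.008 ] [0.5529 0.0647]
dark 898 [0.5251 0.0401 0.006 ] [ 0.4865 -0.1424] [0.5668 0.0815]
or 241 [0.5124 0.0555 0.0602] [0.5005 0.0056] [0.5267 0.0847]
```

View pics/c2.png

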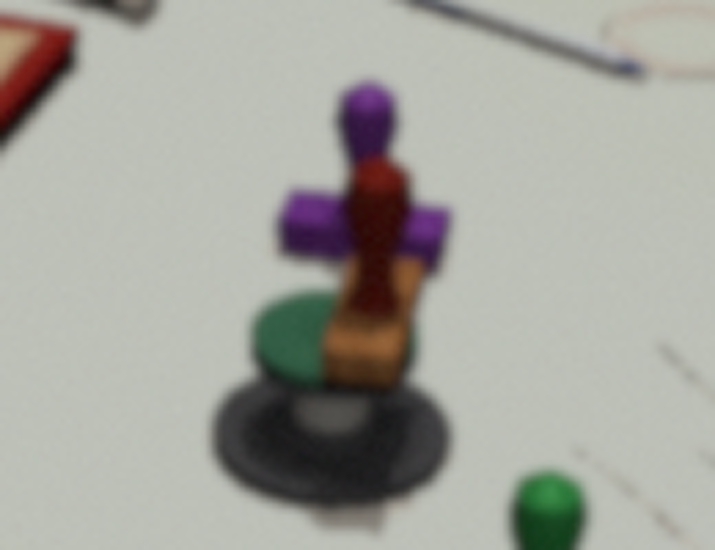

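Needed shift is about +14.2 mm in x and −5.8 mm in y, with yaw near 0. First push is along +x with straddling open fingertips, clear of the handle and tilted so the tips lead. Second is a push along −y on the end face.

Request:
move_arm(jaw=[4,4,4,4,4,4,4,4,4,4,4,4], dp=[[0,0,0],[0,0,0],[0,0,0],[0,0,0],[-1.3,-3,0],[-1.3,-3,0],[-1.3,-3,0],[-1.3,-3,0],[-1.3,-3,0],[-1.3,-3,0],[-1.3,-3,0],[-1.3,-3,0]], turn=[[0,0,-0.1153],[0,0,-0.1153],[0,0,-0.1153],[0,0,-0.1153],[0,0,0],[0,0,0],[0,0,0],[0,0,0],[0,0,0],[0,0,0],[0,0,0],[0,0,0]])

```text
time_s: 1.4
position: [0.3489, 0.2512, 0.2315]
tool_rot: [[-1.0, -0.001, 0.0], [-0.001, 1.0, 0.0], [-0.0, 0.0, -1.0]]
ft_force: [0.2, 0.3, -0.1]
grip_width: 0.0401
gripper_force: 0.0
```

Request:
move_arm(jaw=[4,4,4,4,4,4,4,4,4,4,4,4], dp=[[-1.1,-2.75,0],[-1.1,-2.75,0],[-1.1,-2.75,0],[-1.1,-2.75,0],[-1.1,-2.75,0],[-1.1,-2.75,0],[-1.1,-2.75,0],[-1.1,-2.75,2],[0,0,3],[0,0,3],[0,0,0],[0,0,0]], turn=[[0,0,0],[0,0,0],[0,0,0],[0,0,0],[0,0,0],[0,0,0],[0,0,0],[0,0,0],[0,0,0],[0,0,0],[0,-0.0873,0],[0,-0.0873,0]])

```text
time_s: 2.4
position: [0.4368, 0.0325, 0.1498]
tool_rot: [[-0.985, 0.0, 0.174], [0.0, 1.0, 0.0], [-0.174, 0.001, -0.985]]
ft_force: [0.5, -0.2, 0.8]
grip_width: 0.04
gripper_force: 0.0
```

Request:
move_arm(jaw=[4,4,4,4,4,4,4], dp=[[0,-0.05,2.05],[0,-0.05,2.05],[0,0,2.05],[0,0,2.05],[0,0,2.05],[0,0,0],[0,0,0]], turn=[[0,0,0],[0,0,0],[0,0,0],[0,0,0],[0,0,0],[0,0,0],[0,0,0]])

```text
time_s: 2.98
position: [0.4543, 0.0318, 0.0502]
tool_rot: [[-0.985, -0.0, 0.172], [-0.0, 1.0, 0.0], [-0.172, 0.0, -0.985]]
ft_force: [-0.4, 0.8, 1.1]
grip_width: 0.0399
gripper_force: 0.0
```

```bash
python3 - <<'E'
from h import *
a,d=shot('side'); b,e=shot('top')
A=cv2.resize(a[170:300,320:450],(520,520),interpolation=cv2.INTER_CUBIC)
B=cv2.resize(b[230:310,305:385],(280,280),interpolation=cv2.INTER_CUBIC)
C=np.zeros((520,800,3),np.uint8); C[:,:520]=A; C[:280,520:]=B
cv2.imwrite('pics/c3.png',C[:,:,::-1])
P=cloud('side',e*0+d); m=(P[...,0]>.44)&(P[...,0]<.495)&(abs(P[...,1]-.03)<.06)&(P[...,2]>.02)&(P[...,2]<.09)
q=P[m]; print(m.sum(), np.percentile(q,[1,50,99],axis=0).round(4))
E
```

```text
204 [[0.4405 0.0104 0.0505]
 [0.4521 0.0626 0.0703]
 [0.4631 0.0684 0.0861]]
```

View pics/c3.png

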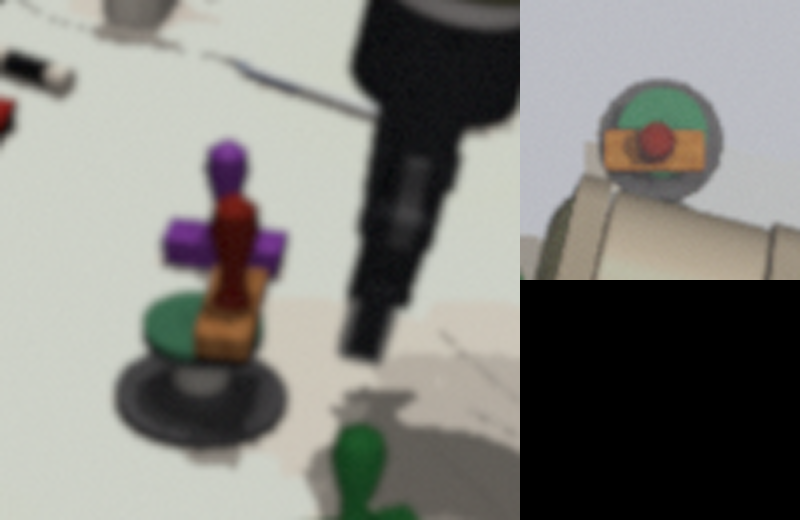

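Fingertips are behind the block, tilted with the tips leading and about 5 mm above the stand top level. Now approaching slowly.

Request:
move_arm(jaw=[4,4,4,4,4,4,4,4,4,4,4,4], dp=[[-0.78,0,0.24],[-0.79,0,0.14],[-0.79,0,0.14],[-0.2,0,0.035],[-0.2,0,0.035],[-0.2,0,0.035],[-0.2,0,0.035],[-0.15,0,0.026],[-0.15,0,0.026],[-0.15,0,0.026],[-0.15,0,0.026],[0,0,0]], turn=[[0,0,0],[0,0,0],[0,0,0],[0,0,0],[0,0,0],[0,0,0],[0,0,0],[0,0,0],[0,0,0],[0,0,0],[0,0,0],[0,0,0]])

```text
time_s: 4.08
position: [0.4931, 0.0317, 0.0494]
tool_rot: [[-0.985, -0.0, 0.174], [-0.0, 1.0, 0.0], [-0.174, -0.0, -0.985]]
ft_force: [-0.4, -0.1, 0.2]
grip_width: 0.04
gripper_force: 0.0
```

```bash
cat >> h.py <<'E'
def side(f=None):
    im,d=shot('side'); v,u=np.mgrid[:480,:640]; R=(abs(u-370)<30)&(abs(v-245)<42)
    h,s,val=[x.astype(int) for x in cv2.split(cv2.cvtColor(im,cv2.COLOR_RGB2HSV))]
    P=cloud('side',d)
    for nm,m,z in(('green',R&(h>50)&(h<95)&(s>60),.045),('or',R&(h>8)&(h<22)&(s>120),.06)):
        p=plane('side',u[m]*1.,v[m]*1.,z)[:,:2]; print(nm,m.sum(),np.median(P[m],0).round(4),p.min(0).round(4),p.max(0).round(4))
    return im
E
python3 -c "
from h import *
side(); measure()"
```

```text
green 151 [0.5406 0.0344 0.0435] [0.5289 0.008 ] [0.5529 0.0644]
or 235 [0.5132 0.0558 0.0604] [0.5004 0.0056] [0.5271 0.0831]
n 161 6 230 0 z [np.float64(0.044), np.float64(0.06), np.float64(0.316)]
green mean [0.544  0.0238] x 0.5337 0.5546 y -0.0007 0.0492
orange mean [0.5259 0.0052] x 0.5244 0.5267 y 0.0026 0.0093
foot mean [0.5258 0.0292] x 0.4552 0.5656 y -0.0467 0.0977
rect mm (525.5396728515625, 5.956956386566162) (6.710405349731445, 2.2579023838043213) 89.61538696289062
green circle mm ((538.4265747070312, 24.207012176513672), 25.35009765625)
foot circle mm ((496.72564697265625, 26.46215057373047), 76.83582305908203)
```

Just made contact (moved about 1 mm). Continuing +11 mm.

Request:
move_arm(jaw=[4,4,4,4,4,4,4,4,4,4], dp=[[-0.13,0,0.023],[-0.13,0,0.023],[-0.13,0,0.023],[-0.13,0,0.023],[-0.13,0,0.023],[-0.13,0,0.023],[-0.12,0,0.021],[-0.1,0,0.017],[-0.08,0,0.014],[0,0,0]], turn=[[0,0,0],[0,0,0],[0,0,0],[0,0,0],[0,0,0],[0,0,0],[0,0,0],[0,0,0],[0,0,0],[0,0,0]])

```text
time_s: 5.02
position: [0.504, 0.0317, 0.0494]
tool_rot: [[-0.985, -0.0, 0.174], [-0.0, 1.0, 0.0], [-0.174, -0.0, -0.985]]
ft_force: [0.3, -1.1, -0.4]
grip_width: 0.0402
gripper_force: 0.0
```

```bash
python3 - <<'E'
from h import *
im=side()
cv2.imwrite('pics/c4.png',cv2.resize(im[190:290,310:440],None,fx=5.5,fy=5.5,interpolation=cv2.INTER_CUBIC)[:,:,::-1])
E
```

```text
green 53 [0.5473 0.0336 0.0434] [0.5044 0.014 ] [0.5529 0.0575]
or 236 [0.5233 0.057  0.0603] [0.5124 0.0043] [0.5381 0.0841]
```

View pics/c4.png

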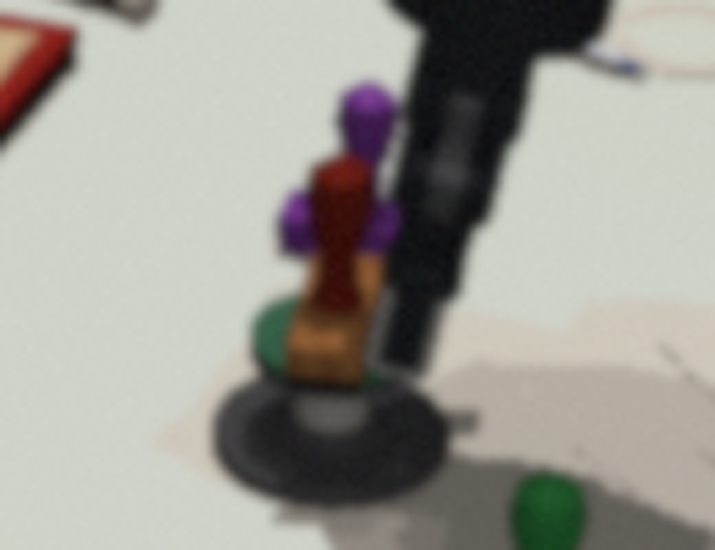

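The stamp is upright and has shifted about 11 mm; the side view shows it nearly central. Another 2.6 mm, then back off to clear the top view.

Request:
move_arm(jaw=[4,4,4,4,4,4,4,4,4,4,4], dp=[[-0.1,0,0.017],[-0.1,0,0.017],[-0.06,0,0.01],[0,0,0],[0.2,0,-0.035],[1,0,-0.17],[2,0,-0.35],[3,0,-1],[3,0,-3],[0,0,-3],[0,0,0]], turn=[[0,0,0],[0,0,0],[0,0,0],[0,0,0],[0,0,0],[0,0,0],[0,0,0],[0,0,0],[0,0,0],[0,0,0],[0,0,0]])

```text
time_s: 5.98
position: [0.403, 0.0317, 0.1109]
tool_rot: [[-0.984, -0.0, 0.179], [-0.001, 1.0, -0.001], [-0.179, -0.001, -0.984]]
ft_force: [1.5, -1.0, 0.9]
grip_width: 0.0397
gripper_force: 0.0
```

```bash
python3 - <<'E'
from h import *
side(); im=measure()
cv2.imwrite('pics/c5.png',cv2.resize(im[225:315,285:420],None,fx=5.5,fy=5.5,interpolation=cv2.INTER_CUBIC)[:,:,::-1])
E
```

```text
green 135 [0.5117 0.0339 0.0436] [0.5005 0.0112] [0.5529 0.0614]
or 241 [0.526  0.0559 0.06  ] [0.5146 0.0046] [0.5409 0.0844]
n 149 153 402 10 z [np.float64(0.044), np.float64(0.061), np.float64(0.007), np.float64(0.112)]
green mean [0.5197 0.0251] x 0.5019 0.5568 y 0.0019 0.0494
orange mean [0.5281 0.0289] x 0.5177 0.5406 y 0.0024 0.0609
foot mean [0.5179 0.0252] x 0.488 0.5656 y -0.0121 0.065
red mean [0.5305 0.0298] x 0.5279 0.5345 y 0.0263 0.0328
rect mm (529.11669921875, 31.617908477783203) (58.32547378540039, 22.611968994140625) 89.60919952392578
green circle mm ((528.5404663085938, 26.225250244140625), 28.301563262939453)
foot circle mm ((528.1465454101562, 26.176589965820312), 40.3434944152832)
```

View pics/c5.png

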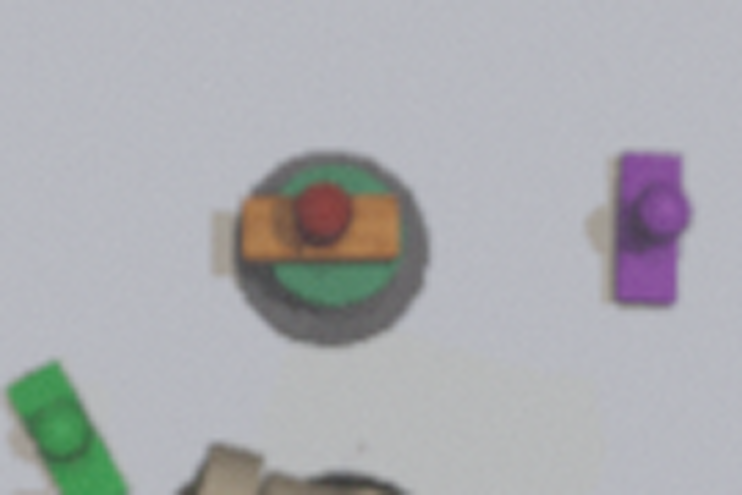

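The x direction is now centred (block 0.529 vs stand 0.5285) and y is still about +5.6 mm off. Moving round to the +y end with closed fingers.

Request:
move_arm(jaw=[0,0,0,0,0,0,0,0,0,0], dp=[[0,0,-2.5],[0,0,-2.5],[-2.52,1.96,0],[-2.52,1.96,0],[-2.52,1.96,0],[-2.52,1.96,0],[-2.52,1.96,0],[0,0,0],[0,0,0],[0,0,0]], turn=[[0,0.0873,0],[0,0.0873,0],[0,0,0],[0,0,0],[0,0,0],[0,0,0],[0,0,0],[0.0873,0,0],[0.0873,0,0],[0,0,0]])

```text
time_s: 6.92
position: [0.5231, 0.1316, 0.1541]
tool_rot: [[-1.0, -0.004, 0.001], [-0.004, 0.984, -0.177], [-0.001, -0.177, -0.984]]
ft_force: [-1.0, 0.2, -0.0]
grip_width: -0.0
gripper_force: 0.0
```

Request:
move_arm(jaw=[0,0,0,0,0,0,0,0], dp=[[-0.55,0,2.1],[0,0,2.1],[0,0,2.1],[0,0,2.1],[0,0,1.8],[0,0,0.4],[0,0,0],[0,0,0]], turn=[[0,0,0],[0,0,0],[0,0,0],[0,0,0],[0,0,0],[0,0,0],[0,0,0],[0,0,0]])

```text
time_s: 7.58
position: [0.5292, 0.1113, 0.0522]
tool_rot: [[-1.0, 0.0, 0.004], [-0.0, 0.985, -0.173], [-0.004, -0.173, -0.985]]
ft_force: [0.2, -0.5, 0.3]
grip_width: 0.0002
gripper_force: 0.0
```

```bash
python3 - <<'E'
from h import *
a,d=shot('side'); b,e=shot('top')
A=cv2.resize(a[170:300,320:450],(520,520),interpolation=cv2.INTER_CUBIC)
B=cv2.resize(b[230:310,305:385],(280,280),interpolation=cv2.INTER_CUBIC)
C=np.zeros((520,800,3),np.uint8); C[:,:520]=A; C[:280,520:]=B
cv2.imwrite('pics/c6.png',C[:,:,::-1])
P=cloud('side',d); m=(abs(P[...,0]-.528)<.03)&(P[...,1]>.08)&(P[...,1]<.15)&(P[...,2]>.03)&(P[...,2]<.09)
q=P[m]; print(m.sum(), np.percentile(q,[1,50,99],axis=0).round(4)); print(observe()['position'])
E
```

```text
148 [[0.518  0.1136 0.0497]
 [0.5273 0.1248 0.0666]
 [0.5399 0.1311 0.0812]]
[0.52946951 0.11151201 0.05291749]
```

View pics/c6.png

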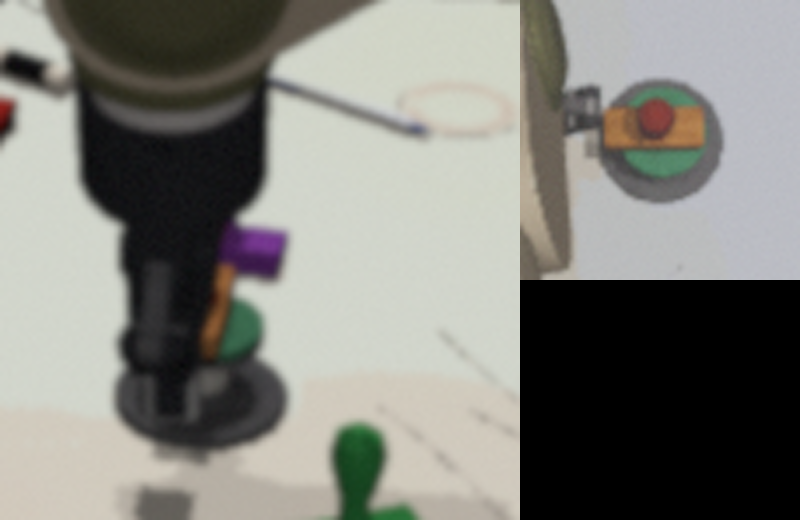

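Side view: the closed tip is low beyond the +y end. Top crop: some gripper part already appears close to the block's left end, so I'm checking its height before pushing.

```bash
python3 - <<'E'
from h import *
b,e=shot('top'); P=cloud('top',e)
m=(e>0)&(abs(P[...,0]-.535)<.035)&(P[...,1]>.066)&(P[...,1]<.125)&(P[...,2]>.03); q=P[m]
for z in np.arange(.03,.26,.02):
    k=q[(q[:,2]>=z)&(q[:,2]<z+.02)]
    if len(k): print(z.round(2),len(k),'ymin',k[:,1].min().round(4),'x',k[:,0].min().round(3),k[:,0].max().round(3))
a,d=shot('side'); S=cloud('side',d); m=(d>0)&(abs(S[...,0]-.53)<.06)&(S[...,1]>.066)&(S[...,1]<.2)&(S[...,2]>.03); q=S[m]
for z in np.arange(.04,.18,.01):
    k=q[(q[:,2]>=z)&(q[:,2]<z+.01)]
    if len(k): print('s',z.round(2),len(k),'y',np.percentile(k[:,1],[1,50,99]).round(4),'x',np.percentile(k[:,0],[2,98]).round(3))
E
```

```text
0.09 1 ymin 0.0894 x 0.518 0.518
0.11 5 ymin 0.0806 x 0.518 0.519
0.13 43 ymin 0.0678 x 0.517 0.541
0.15 92 ymin 0.0678 x 0.516 0.542
s 0.04 1 y [0.1171 0.1171 0.1171] x [0.53 0.53]
s 0.05 34 y [0.0662 0.1191 0.1274] x [0.518 0.54 ]
s 0.06 60 y [0.1113 0.1255 0.1308] x [0.518 0.539]
s 0.07 51 y [0.1143 0.1291 0.1319] x [0.518 0.539]
s 0.08 2 y [0.1164 0.1211 0.1258] x [0.517 0.518]
s 0.09 35 y [0.1105 0.15   0.1566] x [0.516 0.54 ]
s 0.1 35 y [0.1281 0.1586 0.1696] x [0.516 0.54 ]
s 0.11 80 y [0.135  0.1399 0.1787] x [0.512 0.545]
s 0.12 115 y [0.1096 0.169  0.1893] x [0.512 0.545]
s 0.13 172 y [0.1094 0.1803 0.1898] x [0.512 0.545]
s 0.14 133 y [0.1197 0.1671 0.1785] x [0.509 0.547]
s 0.15 151 y [0.131  0.1671 0.1738] x [0.51  0.548]
s 0.16 74 y [0.1557 0.1695 0.1719] x [0.518 0.538]
s 0.17 153 y [0.153  0.1698 0.1732] x [0.498 0.556]
```

The front knuckle would come too close to the knob in this orientation. I'll rise and turn the gripper 90° so the slim finger edges push, as in the first push.

Request:
move_arm(jaw=[0,0,0,0,0,0,0,0,0,0,0,0], dp=[[0,0,-2],[0,0,-3],[0,0,-3],[0,0,-3],[0,0,0],[0,0,0],[0,0,0],[0,0,0],[0,0,0],[0,0,0],[0,0,0],[0,0,0]], turn=[[0,0,0],[0,0,0],[0,0,0],[0,0,0],[-0.0873,0,0],[-0.0873,0,0],[0,0,0.1208],[0,0,0.1208],[0,0,0.1208],[0,0,0.1208],[0,0,0.1208],[0,0,0.1208]])

```text
time_s: 8.78
position: [0.5285, 0.1307, 0.161]
tool_rot: [[-0.745, 0.667, 0.005], [0.667, 0.745, 0.0], [-0.003, 0.003, -1.0]]
ft_force: [-0.5, -0.1, -0.0]
grip_width: -0.0002
gripper_force: 0.0
```

Request:
move_arm(jaw=[0,0,0,0,0,0,0,0,0,0], dp=[[0,0,0],[0,0,0],[0,0,0],[0,0,0],[0,0,0],[0,0,0],[0,0,0],[0,0,0],[0,0,0],[0,0,0]], turn=[[0,0,0.1208],[0,0,0.1208],[0,0,0.1208],[0,0,0.1208],[0,0,0.1208],[0,0,0.1208],[0,0,0.1208],[0,-0.0873,0],[0,-0.0873,0],[0,0,0]])

```text
time_s: 9.62
position: [0.5283, 0.132, 0.1607]
tool_rot: [[-0.003, 1.0, 0.005], [0.984, 0.004, -0.176], [-0.176, 0.004, -0.984]]
ft_force: [-0.6, 0.3, 0.2]
grip_width: 0.0001
gripper_force: 0.0
```

```bash
python3 -c "
from h import *
s=observe(); print(s['q'],s['position'],s['tool_rot'].round(3) if hasattr(s['tool_rot'],'round') else s['tool_rot'])"
```

```text
[  6.40139372  26.10423265  80.37266603 -10.4927506   74.63384447
   9.10831325] [0.52826942 0.13200415 0.16067585] [[-0.003  1.     0.005]
 [ 0.984  0.004 -0.176]
 [-0.176  0.004 -0.984]]
```

Request:
move_arm(jaw=[0,0,0,0,0,0,0,0,0,0,0,0], dp=[[0,0.05,2.2],[0,0,2.2],[0,0,2.2],[0,0,2.2],[0,0,2.0],[0,0,0.4],[-1,0,0.17],[-1,0,0.17],[-0.6,0,0.1],[-0.3,0,0.052],[-0.2,0,0.035],[0,0,0]], turn=[[0,0,0],[0,0,0],[0,0,0],[0,0,0],[0,0,0],[0,0,0],[0,0,0],[0,0,0],[0,0,0],[0,0,0],[0,0,0],[0,0,0]])

```text
time_s: 10.62
position: [0.5296, 0.0792, 0.0508]
tool_rot: [[0.0, 1.0, 0.005], [0.985, 0.0, -0.173], [-0.173, 0.005, -0.985]]
ft_force: [-0.5, -0.9, 0.5]
grip_width: 0.0
gripper_force: 0.0
```

```bash
python3 - <<'E'
from h import *
print(observe()['position'])
a=side(); b=measure()
A=cv2.resize(a[170:300,320:450],(520,520),interpolation=cv2.INTER_CUBIC)
B=cv2.resize(b[230:310,305:385],(280,280),interpolation=cv2.INTER_CUBIC)
C=np.zeros((520,800,3),np.uint8); C[:,:520]=A; C[:280,520:]=B
cv2.imwrite('pics/c7.png',C[:,:,::-1])
E
```

```text
[0.52964736 0.0791959  0.05078192]
green 106 [0.51   0.0409 0.0437] [ 0.5005 -0.0774] [0.5523 0.0584]
or 26 [0.5179 0.0549 0.0664] [0.5155 0.0046] [0.5425 0.0621]
n 148 125 841 44 z [np.float64(0.044), np.float64(0.062), np.float64(0.322), np.float64(0.114)]
green mean [0.5197 0.025 ] x 0.5019 0.5568 y 0.0019 0.0494
orange mean [0.5273 0.019 ] x 0.5177 0.5406 y 0.0024 0.0519
foot mean [0.5286 0.0449] x 0.4558 0.6016 y -0.0121 0.0886
red mean [0.5305 0.0305] x 0.5235 0.5389 y 0.024 0.0393
rect mm (529.0872192382812, 27.14251136779785) (49.37449264526367, 22.609861373901367) 89.60921478271484
green circle mm ((528.6026000976562, 26.324092864990234), 28.32589340209961)
foot circle mm ((527.4591674804688, 62.03435134887695), 74.77066802978516)
```

View pics/c7.png

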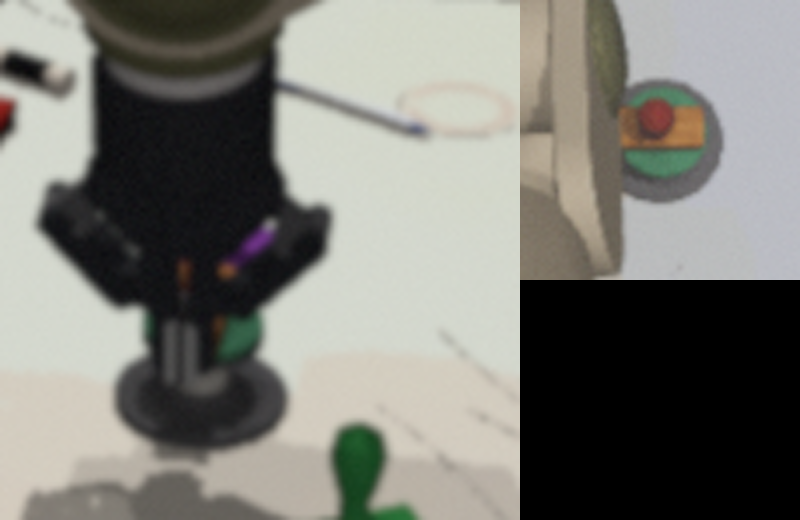

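Fingertips stand just beyond the block's +y end, not yet touching; the block's −y end and the knob stay visible from the top. Pushing slowly.

Request:
move_arm(jaw=[0,0,0,0,0,0,0,0,0], dp=[[-0.15,0,0.026],[-0.15,0,0.026],[-0.12,0,0.021],[-0.12,0,0.021],[-0.12,0,0.021],[-0.12,0,0.021],[-0.12,0,0.021],[-0.1,0,0.017],[0,0,0]], turn=[[0,0,0],[0,0,0],[0,0,0],[0,0,0],[0,0,0],[0,0,0],[0,0,0],[0,0,0],[0,0,0]])

```text
time_s: 11.47
position: [0.5294, 0.0693, 0.0502]
tool_rot: [[-0.0, 1.0, 0.004], [0.985, 0.001, -0.174], [-0.174, 0.003, -0.985]]
ft_force: [-0.6, -0.5, -0.3]
grip_width: 0.0002
gripper_force: 0.0
```

```bash
cat >> h.py <<'E'
def end():
    # sub-pixel -y end of the block and knob centre, top view
    im,d=shot('top'); h,s,val=[x.astype(float) for x in cv2.split(cv2.cvtColor(im,cv2.COLOR_RGB2HSV))]
    w=im[...,0].astype(float)-im[...,2]   # red minus blue
    L=w[268-1:272+1,346:372].mean(0); k=np.where(L>L[:6].mean()/2)[0].max(); t=(L[k]-L[:6].mean()/2)/(L[k]-L[k+1])
    u=346+k+t; print('end col',u.round(2),plane('top',np.array(u),np.array(269.),.062).round(4))
    v,uu=np.mgrid[:480,:640]; r=(abs(uu-345)<25)&(abs(v-265)<20)&((h<=7)|(h>170))&(s>110)&(val<175)
    print('knob',r.sum(),uu[r].mean().round(2),v[r].mean().round(2),plane('top',uu[r].mean(),v[r].mean(),.108).round(4))
E
python3 -c "
from h import *
end(); measure()"
```

```text
end col 359.39 [ 0.5221 -0.0049  0.062 ]
knob 65 346.02 262.72 [0.5295 0.0265 0.108 ]
n 125 106 767 41 z [np.float64(0.044), np.float64(0.061), np.float64(0.327), np.float64(0.113)]
green mean [0.5186 0.0225] x 0.5019 0.5546 y 0.0019 0.0404
orange mean [0.5276 0.0094] x 0.5176 0.5403 y -0.0021 0.0385
foot mean [0.5295 0.0394] x 0.4557 0.6016 y -0.0121 0.0975
red mean [0.5308 0.026 ] x 0.5235 0.5389 y 0.0197 0.0328
rect mm (529.028564453125, 18.181034088134766) (40.468841552734375, 22.603113174438477) 89.61984252929688
green circle mm ((528.218994140625, 25.42734718322754), 28.288450241088867)
foot circle mm ((528.660400390625, 55.417938232421875), 74.7138442993164)
```

About 4.5 mm done. One more millimetre, then retract.

Request:
move_arm(jaw=[0,0,0,0,0,0,0,0,0,0], dp=[[-0.06,0,0.01],[-0.04,0,0.007],[0,0,0],[0.2,0,-0.035],[1,0,-0.17],[2,0,-0.35],[3,0,-1],[3,0,-2],[3,0,-3],[0,0,0]], turn=[[0,0,0],[0,0,0],[0,0,0],[0,0,0],[0,0,0],[0,0,0],[0,0,0],[0,0,0],[0,0,0],[0,0,0]])

```text
time_s: 12.4
position: [0.5301, 0.2054, 0.0969]
tool_rot: [[-0.004, 1.0, 0.011], [0.985, 0.006, -0.171], [-0.171, 0.01, -0.985]]
ft_force: [0.8, 0.7, 0.4]
grip_width: -0.0001
gripper_force: 0.0
```

```bash
python3 - <<'E'
from h import *
end(); side(); im=measure()
cv2.imwrite('pics/c8.png',cv2.resize(im[225:315,285:420],None,fx=5.5,fy=5.5,interpolation=cv2.INTER_CUBIC)[:,:,::-1])
E
```

```text
end col 359.71 [ 0.5221 -0.0056  0.062 ]
knob 50 346.18 262.64 [0.5296 0.0262 0.108 ]
  return _methods._mean(a, axis=axis, dtype=dtype,
  ret = um.true_divide(
Traceback (most recent call last):
  File "h.py", line 42, in side
    p=plane('side',u[m]*1.,v[m]*1.,z)[:,:2]; print(nm,m.sum(),np.median(P[m],0).round(4),p.min(0).round(4),p.max(0).round(4))
                                                                                         ~~~~~^^^
ValueError: zero-size array to reduction operation minimum which has no identity
```

Request:
move_arm(jaw=[0,0,0,0,0,0], dp=[[0,0,-3],[0,0,-3],[0,0,-3],[0,0,0],[0,0,0],[0,0,0]], turn=[[0,0,0],[0,0,0],[0,0,0],[0,0,0],[0,0,0],[0,0,0]])

```text
time_s: 13.0
position: [0.5282, 0.2142, 0.1804]
tool_rot: [[0.0, 1.0, 0.001], [0.985, 0.0, -0.174], [-0.174, 0.001, -0.985]]
ft_force: [-0.4, -0.1, 0.5]
grip_width: 0.0001
gripper_force: 0.0
```

```bash
python3 - <<'E'
from h import *
end(); im=measure()
cv2.imwrite('pics/c8.png',cv2.resize(im[225:315,285:420],None,fx=5.5,fy=5.5,interpolation=cv2.INTER_CUBIC)[:,:,::-1])
E
```

```text
end col 359.71 [ 0.5221 -0.0056  0.062 ]
knob 53 346.3 262.72 [0.5295 0.0259 0.108 ]
n 144 139 376 8 z [np.float64(0.044), np.float64(0.061), np.float64(0.007), np.float64(0.114)]
green mean [0.5192 0.0262] x 0.5019 0.5546 y 0.0042 0.0494
orange mean [0.5287 0.0249] x 0.5179 0.5406 y -0.0021 0.0564
foot mean [0.517  0.0295] x 0.4903 0.5656 y -0.0121 0.065
red mean [0.5309 0.0241] x 0.5278 0.5345 y 0.0198 0.0284
rect mm (529.0868530273438, 27.138565063476562) (58.32783889770508, 22.61064910888672) 89.60919952392578
green circle mm ((528.2132568359375, 25.9444637298584), 28.005016326904297)
foot circle mm ((528.0770874023438, 26.719362258911133), 39.844234466552734)
```

View pics/c8.png

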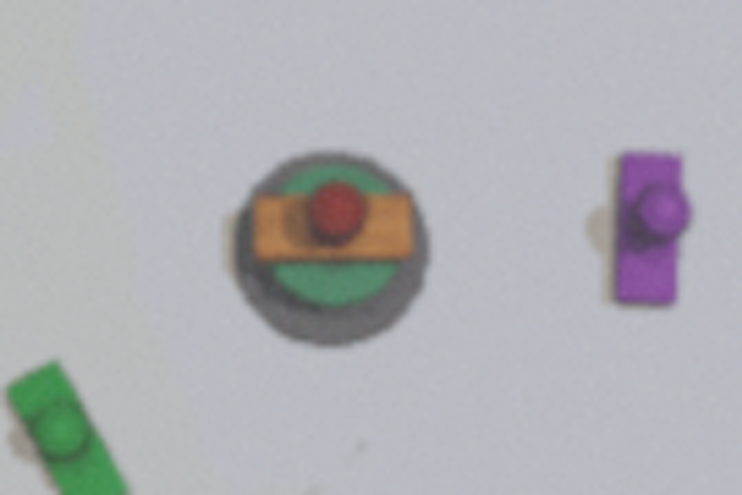

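The block is centred over the green top to within about 1 mm: the block spans crop x 254–412, y 195–263, and the stand is at about (334,234). It is upright and the arm is clear. Handing in.

```bash
python3 -c "
from rig import ticket
print(ticket.close_job())"
```

```text
the job is handed in; nothing more can be done
None
```

The stamp now stands upright about 1 mm from the middle of the stand by the top camera, the arm touched nothing else that I saw, and the job was handed in at 13 s; no verdict came back.

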